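# Load a slide frame into the slide scanner through its dust flap

## Robot

A 6-joint arm with a two-finger parallel gripper is mounted at the origin on a cart in front of the work surface, level with it; the furniture and walls round the work are solid. World frame = base frame: x ahead of the robot, y to its left, z up, the work surface at z = 0. Lengths are in m, angles in degrees, forces in N, time in s.
With the tool pointing down it reaches from about 0.25 to 0.775 m from the base axis. Payload 4 kg.
Tool frame: the origin (TCP) lies midway between the tips of the shut fingers; the grasp point (between the pads) lies 19 mm behind it; z points along the fingers, y is the line along which they close (so a half turn about z gives the same grasp; the last joint's range is limited). The gripper opens to 94 mm and grips with 3 to 60 N. Pads are 16 mm wide; open, the fingers measure 119 mm over their backs; the gripper's body (75 mm by 177 mm) begins 78 mm behind the grasp point.
Start: joints at [-75.178, 4.996, 78.535, -0, 96.463, -5.907], TCP at [0.195, -0.514, 0.206] pointing down, gripper open.
Joint ranges: [-177.83, 177.83], [-43.37, 116.18], [15.69, 146.23], [-61.86, 241.86], [9.47, 152.12], [-147.06, 147.06]. Speed limits (degrees/s): [159.86, 159.86, 180, 180, 180, 180].

## Interface

Orientations are given as [roll, pitch, yaw] about the fixed x, y, z axes, in that order (R = Rz(yaw) Ry(pitch) Rx(roll)).
In Python, from workcell import read_state, optics, job_done gives the robot as it stands.
- The arm moves only by the tool send_rows, never from a script. Its argument "targets" is a list of rows, each a list of 7 numbers: the turn, a rotation vector about the tool's x, y, z in rad, then the shift along the tool's x, y, z in mm, then the opening, from -1 (shut) to 1 (fully open). In form: [[ax, ay, az, tx, ty, tz, jaw], ...]. A call has 1 to 10 rows; each row shifts and turns the commanded pose from where the row before left it, along the tool's axes as they then stand; what a row does not reach is not made up. A row lasts 1/8 s, in which the tool goes at most 62.5 mm and 10.7 degrees, less where a joint would pass 70% of its speed; a pose out of reach is approached as far as the arm can. A call is refused whole if a number of a shift passes 62.5 or a number of a turn 0.188, either way. A call with a gripper value outside its range is refused whole. The fingers move at their own pace and stop on an object; "grip_force" is the grip in N (left out, the last holds). Time passes only in rows, so rows that do not move let the fingers close. It gives the time, the measured TCP pose, the force, the opening and the grip force at its end, in the units of the state.
- read_state(): the state, without advancing time (a new reading comes with each control period).
- optics.read_camera(name): name is "scene" or "top"; returns the picture (420x560x3 uint8, red, green, blue); there is no depth.
- optics.camera_model(name): a dict with "fx", "fy", "cx", "cy" (pixels), "dist_coeffs" ([k1, k2, p1, p2, k3] as OpenCV has them; the pictures are not rectified), "world_to_cam" (4x4, takes a point from world to camera coordinates). Camera axes: x right, y down, z forward; pixel columns grow to the right and rows downward; lengths in m; the calibration is good to about 2 mm. A picture is of the moment at which its call begins. camera_model takes no time and is no camera call.
- job_done(): hands the job in; it is judged then, once.
The state is a dict: "clock": time; "qpos": joint angles; "qd": joint speeds; "effort": joint torques, N m; "position": TCP position; "ee_rot": TCP orientation; "ft_force": force on the tool from outside, world axes, zero at the start; "torque": the same for the moment, N m; "opening": finger opening in m; "gripper_force": force on a finger pad.
Only numpy, scipy, OpenCV 4.12 (cv2) and the standard library are available. Lean on these libraries where they do the work, as an engineer would, in place of code of your own. Each camera call takes 0.05 s, during which the arm holds its last target. There are 200 camera calls.

## Task

Get the slides ready to scan: drop the slide frame into the carrier lying on the scanner's shelf, so that its wide lug sits in the wide notch at the scanner's end and its narrow lug in the narrow notch at the handle's end, and let it go. Then push the carrier by its upright grip through the spring flap until it is fully home against the stop inside, and let go, leaving the flap shut behind it with only the handle sticking out. Keep the slides level all the way and leave the other things on the bench where they are.

Things in the scene. Friction and masses are not known exactly. Their poses are not given: they have to be found in the camera images.
- scanner: White slide scanner, fixed; sizes in mm. Housing 150 wide, 155 deep, 150 high; in front a grey loading shelf 150 long, 116 wide. Origin on the bench under the middle of the slot mouth; x points into the machine (shelf x -150 to 0, housing 0 to 155), z up. Side guides stand 8 above the shelf, 93 apart. The housing front is upright to 68 above the bench, then slopes back.
- slot (a point): Middle of the slot mouth's lower edge, 16 above the bench: shelf and slot floor are one flat deck at this height. The slot is 93 wide and 33 high. Axes as the scanner's. The carrier is home against the stop inside when its origin lies 86 past this point along x (its front end 138 past).
- flap (a joint): Steel spring flap filling the slot, hinged at its top edge; 0 = shut, upright; swings inward and up to 1.5 rad. Its weak spring (under 3 N) shuts it. A notch 22 wide, 12 high in its lower edge lets the carrier's stem through. It rides over carrier and frame and falls shut by itself once the carrier's plate is more than about 27 past the mouth (34 when home).
- carrier: Loose aluminium carrier, 0.22 kg, between the shelf guides (1.5 play each side), front end 6 to 30 before the mouth. Plate 104 (x) x 90 x 4; end rails stand 8 above the plate, 86 apart inside. Notch in the front rail (+x, scanner end) 39 wide, in the rear rail 19 wide, both down to the plate. Origin: middle of the plate's underside; x toward the scanner, z up.
- carrier_grip (a point): Where to hold the carrier: upright black grip on its rear stem (stem 14 wide, 6 high), 26 long (x) x 12 thick (y) x 34 tall. The point is 6 below the grip's top, 151 behind the carrier's origin, 34 above its underside, 50 above the bench. At home the grip is 65 before the mouth, between the guides, whose tops are 24 above the bench.
- slide_frame: Loose grey frame with two glass slides, 0.12 kg, flat on the bench. Body 82 (x) x 76 x 8; central finger rib along x, 12 thick, 60 long, its top 23 above the underside. A lug 8 long at each end, 36 wide at +x, 16 wide at -x, lower edges rounded. Origin: middle of the underside. Seated, it lies on the plate, 4 above the carrier's origin (play 2 in x, 1.5 in y); unseated it stands 8 higher.
- frame_front (a point): The middle of the wide lug of the slide frame, 45 from the frame's origin along its +x and 4 above its underside. Seated, it lies in the notch nearest the scanner. With the frame unseated the rib is too high for the slot.
- petri_dish: Petri dish 60 across, 15 high, loose bystander; origin in the middle of its underside.
- conical_tube: Capped conical tube 116 long, 21 thick, lying, loose bystander; origin under its middle.
- marker_pen: Marker pen 137 long, 13 thick, lying, loose bystander; origin under its middle.
- bench_timer: Bench timer 66 x 66 x 19, loose bystander; origin in the middle of its underside.
There are look-alikes about, which are no part of the job. Leave any orange or purple look-alike of the slide_frame alone.

How it is judged:
By the outcome, as a careful person would: the job done as asked, in the order asked, and still so for the second after the job is handed in, with the robot touching nothing.
It also fails if it takes over 48 s, if anything falls off the work surface, if the arm or the gripper's body presses on something with over 40 N, if the wrist force passes 120 N, or if a joint passes its speed limit or range.

## Working session

There is one attempt and no reset: what is moved stays moved. The work goes in short steps, Python scripts to look and compute and a tool call to move; the robot and the scene stay as the last step left them, time stands still between calls to the robot, and variables do not carry over. Pictures are saved under pics/ and viewed, at most 10 in all, crops included, and the job is handed in when it is done.

Besides the shell and the picture viewer there is one more tool, called after "Request:" as name(argument=value, ...) on one line, values as JSON. send_rows: Moves the arm, as the interface text tells. Its arguments: {"type":"object","properties":{"targets":{"type":"array","items":{"type":"array","items":{"type":"number"}}},"grip_force":{"type":"number"}},"required":["targets"]}

```bash
mkdir -p pics; ls; python3 - <<'E'
from workcell import read_state, optics
import cv2,numpy as np
s=read_state();print(s)
for n in("scene","top"):
    im=optics.read_camera(n);np.save(f"pics/{n}0.npy",im)
    cv2.imwrite(f"pics/{n}0.png",im[:,:,::-1])
    m=optics.camera_model(n);print(n,m)
E
```

```text
pics
{'clock': 0.0, 'qpos': array([-7.51778864e+01,  5.04058220e+00,  7.86230520e+01,  2.22731273e-03,
        9.64604722e+01, -5.90657615e+00]), 'qd': array([ 0.02864819, -0.0551217 ,  0.06087991,  0.0612377 , -0.04821135,
       -0.05105615]), 'effort': array([ 1.80025545e-04, -3.40174913e+01, -3.02427649e+01,  7.19479448e-02,
        3.29937553e-02, -1.83836364e-04]), 'position': array([ 0.19454773, -0.51388134,  0.20430508]), 'ee_rot': array([-1.79876780e+02, -1.49733149e-02,  2.07289218e+01]), 'ft_force': array([ 0.44599073, -0.38650967,  0.63074213]), 'torque': array([-0.00875905, -0.0160464 , -0.02859567]), 'gripper_force': 0.0, 'opening': 0.09366651547952606}
scene {'fx': 487.98114057681556, 'fy': 487.98114057681556, 'cx': 281.51706302234527, 'cy': 217.09492716394814, 'dist_coeffs': array([0.04763276, 0.        , 0.        , 0.        , 0.        ]), 'world_to_cam': array([[ 0.85883443, -0.51222906,  0.00498008, -0.41452539],
       [-0.20582758, -0.35397302, -0.91232566,  0.17111839],
       [ 0.46908253,  0.78251165, -0.40943508,  1.1835753 ],
       [ 0.        ,  0.        ,  0.        ,  1.        ]])}
top {'fx': 486.29821959855053, 'fy': 486.29821959855053, 'cx': 283.9852732721049, 'cy': 206.0661975645301, 'dist_coeffs': array([0.03335899, 0.        , 0.        , 0.        , 0.        ]), 'world_to_cam': array([[ 7.81219522e-03, -9.99968410e-01, -1.46575221e-03,
         6.88505691e-02],
       [-9.97527292e-01, -7.69072622e-03, -6.98581071e-02,
         5.02829292e-01],
       [ 6.98446276e-02,  2.00787300e-03, -9.97555861e-01,
         1.55598956e+00],
       [ 0.00000000e+00,  0.00000000e+00,  0.00000000e+00,
         1.00000000e+00]])}
```

View pics/scene0.png

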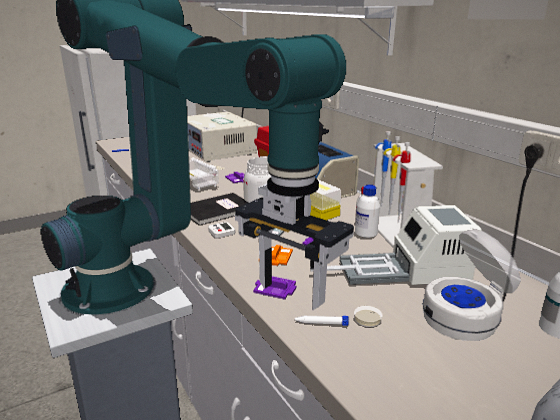

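View pics/top0.png

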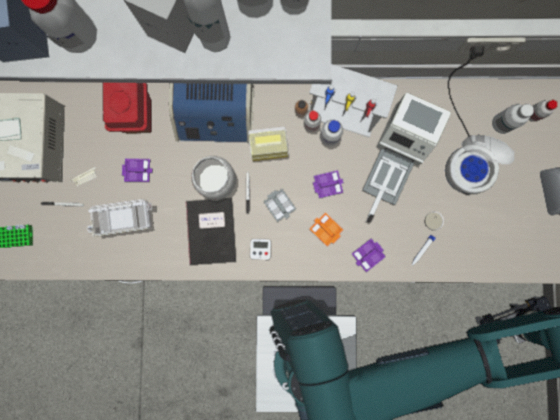

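The top view shows the scanner at about (415,128), its shelf and carrier at (388,178) and the grip at (372,215). Candidates for the slide frame are grey (280,205), orange (326,229) and purple (328,184), (368,255) and (137,170). The grey one matches the description, so I'll check it and the carrier in a close crop.

```bash
python3 - <<'E'
import cv2,numpy as np
im=np.load("pics/top0.npy")[:,:,::-1]
a=cv2.resize(im[180:230,255:305],(400,400),interpolation=cv2.INTER_CUBIC)
b=cv2.resize(im[130:230,355:455],(400,400),interpolation=cv2.INTER_CUBIC)
cv2.imwrite("pics/crop1.png",np.hstack([a,b]))
E
```

```text
(no output)
```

View pics/crop1.png

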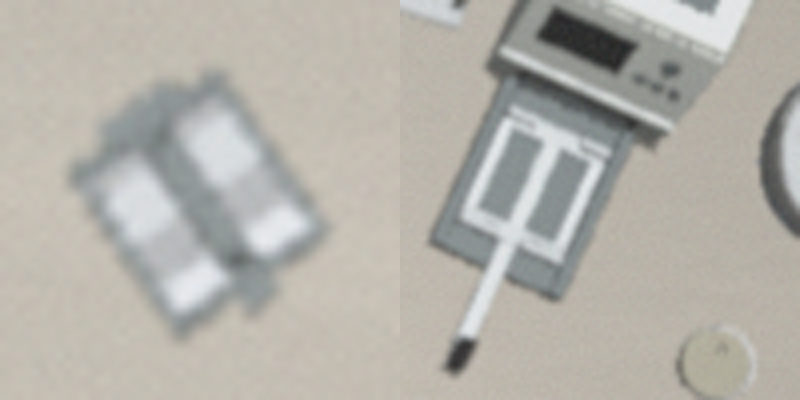

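The grey frame in the crop has white slides, a wide lug toward the upper left at about (274,194) and a narrow lug at about (287,216). The orange and purple ones are look-alikes. The carrier lies at about (388,178), its stem points down-left to the grip at (370,218), and the front rail with the wide notch faces the scanner.

```bash
cat > h.py <<'E'
import cv2,numpy as np
from workcell import optics,read_state
def ray(n,uv,z):
    m=optics.camera_model(n);K=np.array([[m['fx'],0,m['cx']],[0,m['fy'],m['cy']],[0,0,1]])
    uv=np.atleast_2d(np.asarray(uv,float))
    p=cv2.undistortPoints(uv[:,None],K,m['dist_coeffs'])[:,0]
    W=m['world_to_cam'];R,t=W[:3,:3],W[:3,3];c=-R.T@t
    d=np.c_[p,np.ones(len(p))]@R
    return c+d*((z-c[2])/d[:,2])[:,None]
def proj(n,P):
    m=optics.camera_model(n);K=np.array([[m['fx'],0,m['cx']],[0,m['fy'],m['cy']],[0,0,1]])
    W=m['world_to_cam']
    return cv2.projectPoints(np.atleast_2d(P).astype(float),cv2.Rodrigues(W[:3,:3])[0],W[:3,3],K,m['dist_coeffs'])[0][:,0]
def up(im,x0,y0,w,h,s=8):
    c=cv2.resize(im[y0:y0+h,x0:x0+w],None,fx=s,fy=s,interpolation=cv2.INTER_CUBIC)
    return c
def topx(c,x0,y0,s=8): return (np.asarray(c,float)+.5)/s-.5+[x0,y0]
def avg(n,k=4): return np.mean([optics.read_camera(n).astype(float) for _ in range(k)],0).astype(np.uint8)
E
python3 - <<'E'
from h import *
im=avg("top",4);np.save("pics/t1.npy",im)
# frame
c=up(im,255,180,52,52).astype(int); d=c[:,:,0]-c[:,:,2]   # R-B: bench beige positive
m=((d<12)).astype(np.uint8)
n,l,st,ce=cv2.connectedComponentsWithStats(m);i=1+np.argmax(st[1:,4]);m=(l==i).astype(np.uint8)
P=lambda q,z:ray("top",topx(q,255,180),z)[:,:2]
cn=max(cv2.findContours(m,0,1)[0],key=len)[:,0]
body=cv2.morphologyEx(m,cv2.MORPH_OPEN,cv2.getStructuringElement(2,(121,121)))
cb=max(cv2.findContours(body,0,1)[0],key=len)[:,0]
for nm,q in(("all",cn),("body",cb)):
    print(nm,cv2.minAreaRect((P(q,.006)*1000).astype(np.float32)),len(q))
print("bench RGB/frame",c[20,20],c[30*8,15*8])
# carrier
x0,y0=355,130
c=up(im,x0,y0,100,100).astype(int)
m=(c.min(2)>190).astype(np.uint8)
n,l,st,ce=cv2.connectedComponentsWithStats(m)
for i in range(1,n):
    if st[i,4]>300: print(i,st[i],topx(ce[i],x0,y0))
dk=((c.max(2)<75)).astype(np.uint8)
n,l,st,ce=cv2.connectedComponentsWithStats(dk)
for i in range(1,n):
    if st[i,4]>300: print('dark',i,st[i],topx(ce[i],x0,y0))
vis=np.hstack([cv2.resize(m*255,(400,400)),cv2.resize(dk*255,(400,400))]);cv2.imwrite("pics/m1.png",vis)
E
```

```text
all ((507.1891174316406, 88.14736938476562), (103.60729217529297, 80.9849853515625), 34.96399688720703) 752
body ((508.8365783691406, 89.57383728027344), (97.17320251464844, 79.60054016113281), 35.19432067871094) 630
bench RGB/frame [193 187 177] [167 173 173]
1 [   0    0  124   46 3393] [362.61087165 131.85641394]
2 [  417     0   287   106 14561] [427.967443   134.38989853]
3 [ 210  100  155   72 1716] [390.30689103 146.55965909]
4 [ 366  171  178   86 1880] [411.98683511 156.38510638]
5 [ 771  212   29  190 3923] [453.04076918 167.99412121]
6 [  119   218   285   454 30091] [384.9974764  182.03682372]
7 [370 283  44  24 328] [403.60289634 166.4070122 ]
dark 1 [  280    21   188   120 10885] [401.09581419 139.70466812]
dark 2 [ 237  143  112   49 1143] [389.83787183 150.1363189 ]
dark 3 [ 356  194  120   64 1491] [407.20535714 157.97153756]
dark 4 [ 100  684   42   54 1257] [369.58696301 218.27222554]
```

View pics/m1.png

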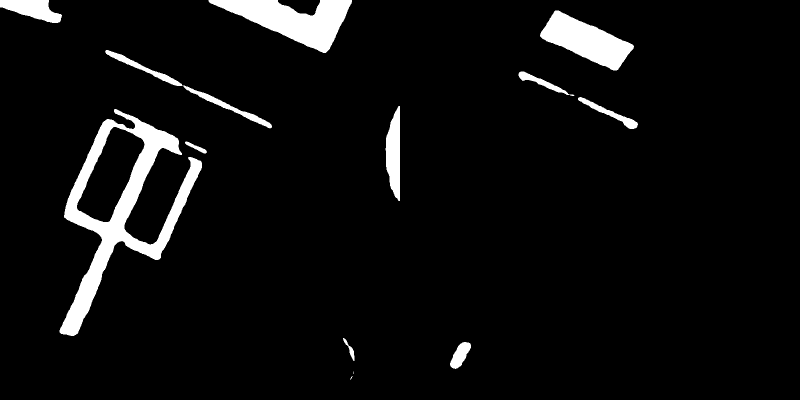

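The mask in the left panel shows the carrier plate outline cleanly with its stem. The right panel shows the black grip at pixel (369.6,218.3). Next I'll fit lines for the pose.

```bash
python3 - <<'E'
from h import *
im=np.load("pics/t1.npy")
g=cv2.cvtColor(im,cv2.COLOR_RGB2GRAY).astype(np.float32)
rb=im[:,:,0].astype(np.float32)-im[:,:,2]
G=ray("top",[369.59,218.27],.054)[0,:2]; C0=ray("top",[389,178],.02)[0,:2]
print("grip",G,"C0",C0)
def samp(img,P): 
    q=proj("top",P).astype(np.float32);return cv2.remap(img,q[:,0],q[:,1],cv2.INTER_CUBIC) if 0 else cv2.remap(img,q[None,:,0].copy(),q[None,:,1].copy(),cv2.INTER_CUBIC)[0]
def edges(img,o,yaw,z,us,axis,v0,sign,w=8):
    """edge position along axis (1: y edge sampled at x=us; 0: x edge) near v0 mm, gradient sign"""
    out=[];vs=np.arange(v0-w,v0+w,.25)
    c,s=np.cos(yaw),np.sin(yaw)
    for u in us:
        a,b=(u+0*vs,vs) if axis==1 else (vs,u+0*vs)
        P=np.c_[o[0]+(c*a-s*b)/1e3,o[1]+(s*a+c*b)/1e3,np.full(len(vs),z)]
        d=sign*np.gradient(cv2.GaussianBlur(samp(img,P)[None],(0,0),6)[0]);w_=np.clip(d-.5*d.max(),0,None)
        out.append((vs*w_).sum()/w_.sum())
    return np.array(out)
yaw=np.arctan2(*(C0-G)[::-1]);o=C0
for it in range(5):
    xs=np.arange(-38,38,4.)
    L=edges(g,o,yaw,.02,xs,1,45,-1);R=edges(g,o,yaw,.02,xs,1,-45,1)
    xt=np.arange(-130,-60,5.)
    sl=edges(g,o,yaw,.026,xt,1,7,-1,7);sr=edges(g,o,yaw,.026,xt,1,-7,1,7)
    k1=np.polyfit(xs,(L+R)/2,1);k2=np.polyfit(xt,(sl+sr)/2,1)
    ys=np.r_[np.arange(-40,-12,4.),np.arange(14,41,4.)]
    rear=edges(g,o,yaw,.028,ys,0,-52,1)
    mid=np.r_[(L+R)/2,(sl+sr)/2];k=np.polyfit(np.r_[xs,xt],mid,1)
    print(it,np.degrees(yaw),o,"plate",k1,"stem",k2,"w",(L-R).mean(),(sl-sr).mean(),"rear",np.median(rear),"fit",k)
    yaw+=k[0];dx=np.median(rear)+52;dy=k[1]
    o=o+np.array([np.cos(yaw)*dx-np.sin(yaw)*dy,np.sin(yaw)*dx+np.cos(yaw)*dy])/1e3
# grip relative
d=(G-o)*1e3;c,s=np.cos(yaw),np.sin(yaw);print("grip in carrier",c*d[0]+s*d[1],-s*d[0]+c*d[1])
# shelf edges z=16 (colour vs bench)
xs=np.arange(-50,40,5.)
L=edges(rb,o,yaw,.016,xs,1,58,1,9);R=edges(rb,o,yaw,.016,xs,1,-58,-1,9)
print("shelf L,R",np.polyfit(xs,L,1),np.polyfit(xs,R,1))
E
```

```text
grip [ 0.4632627  -0.19738139] C0 [ 0.59582614 -0.26654191]
0 -27.551790370675832 [ 0.59582614 -0.26654191] plate [0.03002544 4.79259245] stem [0.04470682 5.10186776] w 89.73487119857471 12.467334725670854 rear -47.20050373901803 fit [0.04075122 4.77253307]
1 -25.216917683461553 [ 0.60220157 -0.264269  ] plate [0.01435811 1.18634164] stem [0.01568011 1.44963865] w 89.34321715650474 12.614975292460581 rear -51.29331713788998 fit [0.01327183 1.19717757]
2 -24.45649768202024 [ 0.60334048 -0.26347181] plate [ 0.00163825 -0.01567047] stem [0.00373771 0.36772897] w 89.35532918570743 12.610234955773544 rear -51.9542545132589 fit [ 0.00021593 -0.00032738]
3 -24.44412570925426 [ 0.60338199 -0.26349104] plate [ 0.00121666 -0.01670119] stem [0.00367574 0.38639977] w 89.35545617782581 12.626599753271394 rear -51.9927228697943 fit [-4.86160837e-05 -1.19836028e-03]
4 -24.44691120566406 [ 0.60338812 -0.26349514] plate [ 0.00126586 -0.0161882 ] stem [0.00375111 0.39343336] w 89.35318813169567 12.627652612291765 rear -52.012950352459235 fit [-3.23237752e-05 -4.00624471e-04]
grip in carrier -154.9107792490072 2.190834558864914
shelf L,R [6.34205437e-04 5.75066355e+01] [ 2.57463544e-03 -5.89827337e+01]
```

```bash
cat >> h.py <<'E'
def delta(x,y,z,yaw):
    """remaining move in tool axes: shift mm, turn az rad (measured pose averaged)"""
    s=read_state();p=s['position'];a=np.radians(s['ee_rot'][2])
    R=np.array([[np.cos(a),np.sin(a),0],[np.sin(a),-np.cos(a),0],[0,0,-1]])
    print("at",np.round(p*1e3,1),np.round(s['ee_rot'],2),"t",s['clock'],"F",np.round(s['ft_force'],1),"open",s['opening'])
    print("shift",np.round(R.T@(np.array([x,y,z])-p)*1e3,1),"az",round(-(np.radians(yaw)-a),3))
E
python3 -c "
from h import *
delta(.507,.088,.10,35)"
```

```text
at [ 194.6 -514.2  205.1] [-179.96   -0.     20.73] t 0.3 F [ 0.2  0.2 -0.4] open 0.09431414177060922
shift [ 505.3 -452.7  105.1] az -0.249
```

Request:
send_rows(targets=[[0,0,0,42,-38,0,-0.15],[0,0,0,42,-38,0,-0.15],[0,0,0,42,-38,0,-0.15],[0,0,0,42,-38,0,-0.15],[0,0,0,42,-38,0,-0.15],[0,0,0,42,-38,0,-0.15],[0,0,0,42,-38,0,-0.15],[0,0,0,42,-38,0,-0.15],[0,0,0,42,-38,0,-0.15],[0,0,0,42,-38,0,-0.15]])

```text
clock: 1.55
position: [0.4536, -0.0086, 0.2057]
ee_rot: [180.0, -0.0, 20.7]
ft_force: [0.5, -0.8, 0.2]
opening: 0.0403
gripper_force: 0.0
```

Request:
send_rows(targets=[[0,0,0,42,-38,0,-0.15],[0,0,0,42,-35,0,-0.15],[0,0,-0.125,0,0,50,-0.15],[0,0,-0.124,0,0,55,-0.15],[0,0,0,0,0,0,-0.15],[0,0,0,0,0,0,-0.15]])

```text
clock: 2.3
position: [0.507, 0.0876, 0.1026]
ee_rot: [179.9, -0.2, 34.9]
ft_force: [0.6, -0.0, 0.1]
opening: 0.0399
gripper_force: 0.0
```

```bash
python3 -c "
from h import *
delta(.5072,.0881,.0105,35)"
```

```text
at [507.   87.6 102.6] [ 1.799e+02 -1.500e-01  3.488e+01] t 2.3 F [ 0.6 -0.   0.1] open 0.03993782919261649
shift [ 0.4 -0.3 92.1] az -0.002
```

Request:
send_rows(targets=[[0,0,0,0,0,40,-0.15],[0,0,0,0,0,35,-0.15],[0,0,0,0,0,12,-0.15],[0,0,0,0,0,5,-0.15],[0,0,0,0,0,0,-0.4],[0,0,0,0,0,0,-1],[0,0,0,0,0,0,-1],[0,0,0,0,0,0,-1],[0,0,0,0,0,0,-1]], grip_force=20)

```text
clock: 3.42
position: [0.5063, 0.0878, 0.0093]
ee_rot: [180.0, -0.1, 35.0]
ft_force: [-0.3, 0.9, 4.6]
opening: 0.0119
gripper_force: 20.0
```

Request:
send_rows(targets=[[0,0,0,0,0,-20,-1],[0,0,0,0,0,-45,-1],[0,0,0.172,0,0,-35,-1],[0,0,0.173,0,0,0,-1],[0,0,0.173,0,0,0,-1],[0,0,0.173,0,0,0,-1],[0,0,0.173,0,0,0,-1],[0,0,0.173,0,0,0,-1],[0,0,0,0,0,0,-1]])

```text
clock: 4.55
position: [0.5052, 0.0875, 0.1076]
ee_rot: [179.9, 0.1, -24.3]
ft_force: [0.1, 0.9, -1.4]
opening: 0.0118
gripper_force: 20.0
```

```bash
python3 -c "
from h import *
delta(.6026,-.2631,.06,-24.45)"
```

```text
at [505.2  87.5 107.6] [ 1.7994e+02  8.0000e-02 -2.4300e+01] t 4.55 F [ 0.1  0.9 -1.4] open 0.01180171610064706
shift [233.1 279.5  47.6] az 0.003
```

Request:
send_rows(targets=[[0,0,0,20,24,0,-1],[0,0,0,31,37.3,0,-1],[0,0,0,31,37.3,0,-1],[0,0,0,31,37.3,0,-1],[0,0,0,31,37.3,0,-1],[0,0,0,31,37.3,0,-1],[0,0,0,31,37.3,0,-1],[0,0,0,27,31.6,0,-1],[0,0,0.003,0,0,25,-1],[0,0,0,0,0,20,-1]])

```text
clock: 5.8
position: [0.6017, -0.2634, 0.0615]
ee_rot: [-180.0, 0.1, -24.5]
ft_force: [-0.8, 1.6, -1.0]
opening: 0.012
gripper_force: 20.0
```

Request:
send_rows(targets=[[0,0,0,0,0,0,-1],[0,0,0,0,0,0,-1]])

```text
clock: 6.05
position: [0.6026, -0.2626, 0.064]
ee_rot: [180.0, -0.0, -24.5]
ft_force: [0.3, -0.5, -0.5]
opening: 0.0121
gripper_force: 20.0
```

```bash
python3 - <<'E'
from h import *
delta(.6026,-.2631,.06,-24.45)
t=avg("top",2);s=avg("scene",2);np.save("pics/t2.npy",t);np.save("pics/s2.npy",s)
a=cv2.resize(t[130:230,345:445],(400,400),interpolation=cv2.INTER_CUBIC)
b=cv2.resize(s[200:300,320:420],(400,400),interpolation=cv2.INTER_CUBIC)
cv2.imwrite("pics/c2.png",np.hstack([a,b])[:,:,::-1])
E
```

```text
at [ 602.6 -262.6   64. ] [ 1.7999e+02 -3.0000e-02 -2.4500e+01] t 6.05 F [ 0.3 -0.5 -0.5] open 0.012083677325436932
shift [0.2 0.5 4. ] az -0.001
```

View pics/c2.png

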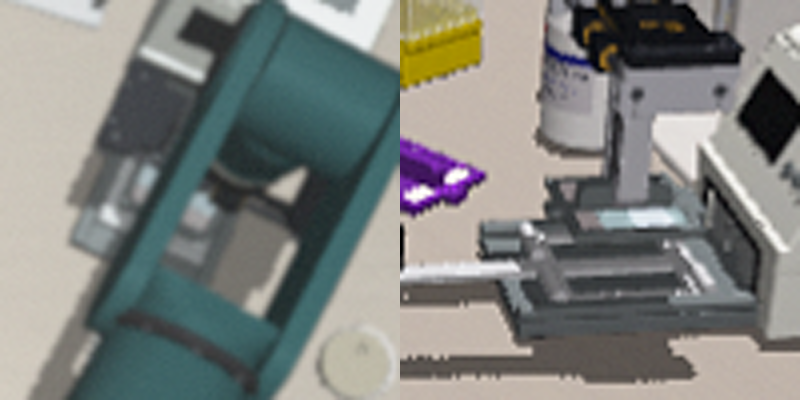

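The held frame hovers over the carrier, squared up with it: at crop (650,215) in the scene view, the wide lug toward the scanner. I'll lower it slowly and watch force and height.

Request:
send_rows(targets=[[0,0,0,0.2,0.3,12,-1],[0,0,0,0,0,10,-1],[0,0,0,0,0,3,-1],[0,0,0,0,0,0,-1]])

```text
clock: 6.75
position: [0.602, -0.2633, 0.0377]
ee_rot: [-180.0, 0.1, -24.6]
ft_force: [0.8, -0.6, -1.5]
opening: 0.0118
gripper_force: 20.0
```

Request:
send_rows(targets=[[0,0,0,0,0,1.5,-1],[0,0,0,0,0,1.5,-1],[0,0,0,0,0,0,-1]])

```text
clock: 7.12
position: [0.6024, -0.2635, 0.0355]
ee_rot: [180.0, -0.0, -24.6]
ft_force: [-0.6, -0.1, -0.2]
opening: 0.0122
gripper_force: 20.0
```

Request:
send_rows(targets=[[0,0,0,0,0,1.5,-1],[0,0,0,0,0,1.0,-1],[0,0,0,0,0,0,-1]])

```text
clock: 7.5
position: [0.6023, -0.2634, 0.0328]
ee_rot: [180.0, 0.0, -24.6]
ft_force: [1.3, -0.1, -1.0]
opening: 0.0117
gripper_force: 20.0
```

Request:
send_rows(targets=[[0,0,0,0,0,1.5,-1],[0,0,0,0,0,0,-1]])

```text
clock: 7.75
position: [0.6023, -0.2634, 0.0313]
ee_rot: [180.0, 0.0, -24.6]
ft_force: [-0.3, -0.5, -1.8]
opening: 0.0114
gripper_force: 20.0
```

Request:
send_rows(targets=[[0,0,0,0,0,1.2,-1],[0,0,0,0,0,0,-1]])

```text
clock: 8.0
position: [0.6023, -0.2634, 0.0301]
ee_rot: [180.0, 0.0, -24.6]
ft_force: [-1.3, 0.9, -0.5]
opening: 0.0118
gripper_force: 20.0
```

Request:
send_rows(targets=[[0,0,0,0,0,0.8,-1],[0,0,0,0,0,0,-1]])

```text
clock: 8.25
position: [0.6024, -0.2635, 0.0295]
ee_rot: [180.0, -0.0, -24.6]
ft_force: [-0.4, -0.4, -0.8]
opening: 0.0118
gripper_force: 20.0
```

Request:
send_rows(targets=[[0,0,0,0,0,0.5,-1],[0,0,0,0,0,0,-0.6],[0,0,0,0,0,0,-0.3],[0,0,0,0,0,-2,-0.3],[0,0,0,0,0,-20,-0.3],[0,0,0,0,0,-40,-0.3],[0,0,0,-60,0,0,-0.3],[0,0,0,-60,0,0,-0.3],[0,0,0,-35,0,0,-0.3],[0,0,0,0,0,0,-0.3]])

```text
clock: 9.5
position: [0.4604, -0.1983, 0.0927]
ee_rot: [180.0, -0.1, -24.6]
ft_force: [0.4, -1.1, 0.1]
opening: 0.0326
gripper_force: 0.0
```

```bash
python3 - <<'E'
from h import *
# grip point = carrier origin -151 mm along carrier x
a=np.radians(-24.45);g=np.array([.6034,-.2635])-.151*np.array([np.cos(a),np.sin(a)]);print(g)
delta(g[0],g[1],.031,-24.45)
t=avg("top",2);s=avg("scene",2);np.save("pics/t3.npy",t);np.save("pics/s3.npy",s)
A=cv2.resize(t[130:230,345:445],(400,400),interpolation=cv2.INTER_CUBIC)
b=cv2.resize(s[200:300,320:420],(400,400),interpolation=cv2.INTER_CUBIC)
cv2.imwrite("pics/c3.png",np.hstack([A,b])[:,:,::-1])
E
```

```text
[ 0.46594126 -0.20100125]
at [ 460.4 -198.3   92.7] [ 1.7999e+02 -1.3000e-01 -2.4590e+01] t 9.5 F [ 0.4 -1.1  0.1] open 0.03264862857031903
shift [ 6.2  0.1 61.7] az -0.002
```

View pics/c3.png

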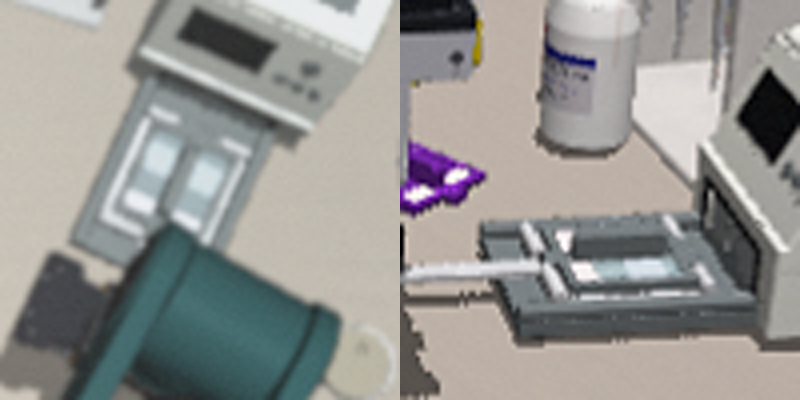

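The frame lies flat in the carrier, with the wide lug between the front-rail stubs at crop (190,135) and the slides low at (610,270). It is seated, so next I grip the handle.

Request:
send_rows(targets=[[0,0,0,5.5,0,0,-0.3],[0,0,0,0,0,25,-0.3],[0,0,0,0,0,25,-0.3],[0,0,0,0,0,11,-0.3],[0,0,0,0,0,0,-0.6],[0,0,0,0,0,0,-1],[0,0,0,0,0,0,-1],[0,0,0,0,0,0,-1]], grip_force=25)

```text
clock: 10.7
position: [0.4674, -0.2018, 0.0311]
ee_rot: [180.0, -0.2, -24.6]
ft_force: [1.5, -1.1, 1.0]
opening: 0.0117
gripper_force: 25.0
```

```bash
python3 - <<'E'
from h import *
delta(.466,-.201,.031,-24.45)
E
```

```text
at [ 467.4 -201.8   31.1] [ 1.7998e+02 -1.6000e-01 -2.4590e+01] t 10.7 F [ 1.5 -1.1  1. ] open 0.01168844862609861
shift [-1.6 -0.1  0.1] az -0.003
```

Request:
send_rows(targets=[[0,0,0,5,0,0,-1],[0,0,0,8,0,0,-1],[0,0,0,8,0,0,-1],[0,0,0,8,0,0,-1],[0,0,0,8,0,0,-1]])

```text
clock: 11.32
position: [0.4983, -0.2158, 0.0312]
ee_rot: [180.0, 0.3, -24.6]
ft_force: [-8.4, 3.3, 9.7]
opening: 0.012
gripper_force: 25.0
```

Request:
send_rows(targets=[[0,0,0,8,0,0,-1],[0,0,0,8,0,0,-1],[0,0,0,8,0,0,-1],[0,0,0,8,0,0,-1],[0,0,0,0,0,0,-1]])

```text
clock: 11.95
position: [0.5267, -0.2287, 0.0311]
ee_rot: [180.0, 0.4, -24.6]
ft_force: [-8.3, 3.9, 10.1]
opening: 0.0119
gripper_force: 25.0
```

Request:
send_rows(targets=[[0,0,0,8,0,-0.4,-1],[0,0,0,8,0,0,-1],[0,0,0,8,0,0,-1],[0,0,0,8,0,0,-1]])

```text
clock: 12.45
position: [0.5558, -0.242, 0.0311]
ee_rot: [180.0, 0.4, -24.6]
ft_force: [-7.9, 3.4, 7.7]
opening: 0.0122
gripper_force: 25.0
```

Request:
send_rows(targets=[[0,0,0,8,0,0,-1],[0,0,0,8,0,0,-1],[0,0,0,5,0,0,-1],[0,0,0,5,0,0,-1],[0,0,0,0,0,0,-1]])

```text
clock: 13.08
position: [0.5802, -0.2532, 0.0311]
ee_rot: [180.0, 0.3, -24.6]
ft_force: [-5.8, 2.0, 6.1]
opening: 0.0116
gripper_force: 25.0
```

```bash
python3 - <<'E'
from h import *
delta(.466,-.201,.031,-24.45)
s=avg("scene",1)
b=cv2.resize(s[180:300,320:480],(800,600),interpolation=cv2.INTER_CUBIC)
cv2.imwrite("pics/c4.png",b[:,:,::-1])
E
```

```text
at [ 580.2 -253.2   31.1] [180.     0.29 -24.58] t 13.075 F [-5.8  2.   6.1] open 0.011579981585456334
shift [-1.255e+02  0.000e+00  1.000e-01] az -0.002
```

View pics/c4.png

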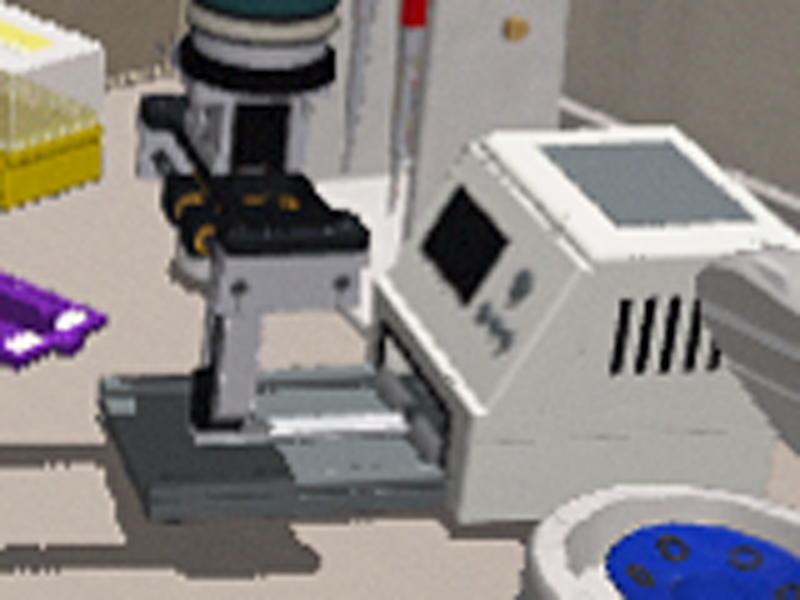

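The carrier plate is passing under the raised flap, with the rear rail about at the mouth (crop 430,430). I'll push on gently to the stop.

Request:
send_rows(targets=[[0,0,0,5,0,0,-1],[0,0,0,5,0,0,-1],[0,0,0,5,0,0,-1],[0,0,0,3,0,0,-1]])

```text
clock: 13.62
position: [0.5963, -0.2605, 0.0311]
ee_rot: [180.0, 0.3, -24.6]
ft_force: [-6.7, 3.9, 7.1]
opening: 0.0116
gripper_force: 25.0
```

Request:
send_rows(targets=[[0,0,0,3,0,0,-1],[0,0,0,3,0,0,-1],[0,0,0,3,0,0,-1]])

```text
clock: 14.0
position: [0.6044, -0.2642, 0.0311]
ee_rot: [180.0, 0.3, -24.6]
ft_force: [-6.1, 3.1, 7.1]
opening: 0.0119
gripper_force: 25.0
```

Request:
send_rows(targets=[[0,0,0,3,0,0,-1],[0,0,0,2,0,0,-1],[0,0,0,2,0,0,-1]])

```text
clock: 14.38
position: [0.6111, -0.2673, 0.0311]
ee_rot: [180.0, 0.3, -24.6]
ft_force: [-6.3, 2.5, 6.5]
opening: 0.0117
gripper_force: 25.0
```

Request:
send_rows(targets=[[0,0,0,2,0,0,-1],[0,0,0,1.5,0,0,-1]])

```text
clock: 14.62
position: [0.6134, -0.2684, 0.0311]
ee_rot: [180.0, 0.4, -24.6]
ft_force: [-9.3, 4.3, 7.9]
opening: 0.0118
gripper_force: 25.0
```

Request:
send_rows(targets=[[0,0,0,1.5,0,0,-1],[0,0,0,1.5,0,0,-1]])

```text
clock: 14.88
position: [0.6136, -0.2684, 0.0311]
ee_rot: [180.0, 0.8, -24.6]
ft_force: [-15.4, 6.8, 11.8]
opening: 0.0117
gripper_force: 25.0
```

Request:
send_rows(targets=[[0,0,0,1.5,0,0,-1],[0,0,0,1.5,0,0,-1]])

```text
clock: 15.12
position: [0.6141, -0.2687, 0.0309]
ee_rot: [180.0, 1.1, -24.6]
ft_force: [-20.3, 9.3, 14.7]
opening: 0.0123
gripper_force: 25.0
```

Request:
send_rows(targets=[[0,0,0,-3,0,0,-1],[0,0,0,0,0,0,-1]])

```text
clock: 15.38
position: [0.6143, -0.2688, 0.0309]
ee_rot: [180.0, 0.7, -24.6]
ft_force: [-11.0, 4.9, 9.9]
opening: 0.0117
gripper_force: 25.0
```

Request:
send_rows(targets=[[0,0,0,0,0,0,-0.6],[0,0,0,0,0,0,-0.3],[0,0,0,0,0,0,-0.3],[0,0,0,0,0,-20,-0.3],[0,0,0,0,0,-40,-0.3],[0,0,0,-60,0,-40,-0.3],[0,0,0,-60,0,-40,-0.3],[0,0,0,-60,0,0,-0.3],[0,0,0,-60,0,0,-0.3],[0,0,0,0,0,0,-0.3]])

```text
clock: 16.62
position: [0.412, -0.1759, 0.1605]
ee_rot: [180.0, -0.0, -24.6]
ft_force: [-0.3, -0.6, 0.2]
opening: 0.0329
gripper_force: 0.0
```

```bash
python3 - <<'E'
from h import *
s=avg("scene",2);t=avg("top",2);np.save("pics/t5.npy",t)
A=cv2.resize(t[100:230,350:450],(400,520),interpolation=cv2.INTER_CUBIC)
b=cv2.resize(s[200:304,340:420],(400,520),interpolation=cv2.INTER_CUBIC)
cv2.imwrite("pics/c5.png",np.hstack([A,b])[:,:,::-1])
c=up(t,340,130,90,100).astype(int)
dk=(c.max(2)<75).astype(np.uint8)
n,l,st,ce=cv2.connectedComponentsWithStats(dk)
for i in range(1,n):
    if st[i,4]>300: p=topx(ce[i],340,130);print(st[i],p,ray("top",p,.054)[0])
E
```

```text
[  401    22   187   118 10546] [401.10265741 139.71011521] [ 0.71427283 -0.29834341  0.054     ]
[357 143  79  37 690] [388.74728261 149.61105072] [ 0.68223377 -0.25899569  0.054     ]
[ 492  200  103   57 1069] [408.01642891 158.32407624] [ 0.65465536 -0.31976527  0.054     ]
[ 385  318   46   62 1575] [390.31996032 173.01281746] [ 0.60734835 -0.26352078  0.054     ]
[   68   579   306   221 21113] [364.72242516 220.20486489] [ 0.45703907 -0.18205046  0.054     ]
[102 631  21  28 305] [353.52643443 210.19487705] [ 0.48836315 -0.14690847  0.054     ]
[ 39 754  34  46 798] [346.2808584  226.84915414] [ 0.4356416  -0.12400006  0.054     ]
[649 761  36  39 980] [422.84005102 226.86594388] [ 0.43759533 -0.36404051  0.054     ]
```

View pics/c5.png

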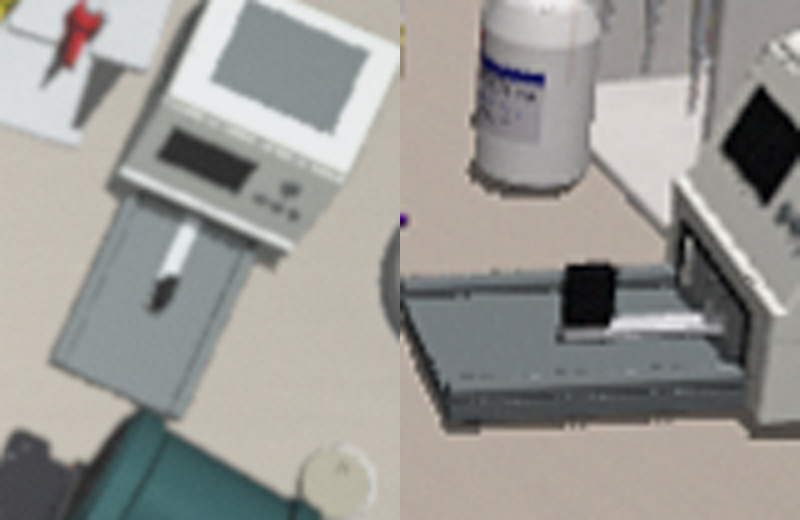

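```bash
python3 - <<'E'
from h import *
t=np.load("pics/t5.npy");o=np.load("pics/t1.npy")
a=np.radians(-24.5);C=np.array([.6034,-.2635]);ex=np.array([np.cos(a),np.sin(a)]);ey=np.array([-ex[1],ex[0]])
rb=o[:,:,0].astype(np.float32)-o[:,:,2]
r=[]
for y in list(range(-50,-14,4))+list(range(16,52,4)):
    vs=np.arange(-110,-60,.25);P=np.c_[C+vs[:,None]*ex/1e3+y*ey/1e3,np.full(len(vs),.016)]
    q=proj("top",P).astype(np.float32)
    v=cv2.GaussianBlur(cv2.remap(rb,q[None,:,0].copy(),q[None,:,1].copy(),cv2.INTER_CUBIC),(0,0),6)[0]
    d=-np.gradient(v);w=np.clip(d-.5*d.max(),0,None);r.append((vs*w).sum()/w.sum())
print("shelf rear edge in carrier x",np.round(r,1));e=np.median(r)
m=e+150;print("carrier origin before mouth",m,"travel needed",m+86)
E
```

```text
shelf rear edge in carrier x [-77.3 -77.8 -77.8 -77.4 -76.8 -77.9 -77.4 -78.1 -78.1 -78.1 -78.2 -78.1
 -77.6 -77.7 -77.6 -77.9 -77.5 -77.4]
carrier origin before mouth 72.2640485975795 travel needed 158.26404859757952
```

```bash
python3 - <<'E'
from h import *
s=avg("scene",2);o=np.load("pics/s3.npy");delta(.4,-.2,.16,-24.5)
f=lambda i:cv2.resize(i[225:275,385:425],(400,500),interpolation=cv2.INTER_CUBIC)
cv2.imwrite("pics/c6.png",np.hstack([f(o),f(s)])[:,:,::-1])
E
```

```text
at [ 416.5 -178.5  160.4] [ 1.7999e+02 -7.0000e-02 -2.4590e+01] t 16.925 F [ 0.2 -0.2  0.3] open 0.03270308725978481
shift [-6.1 26.4  0.4] az -0.002
```

View pics/c6.png

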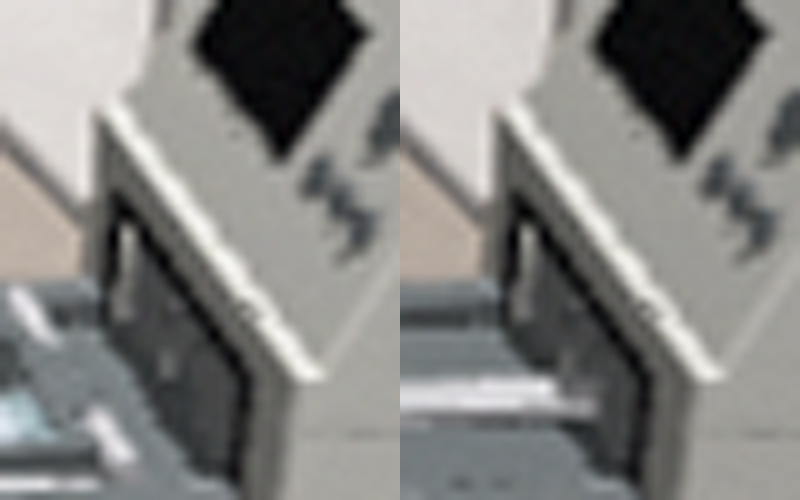

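The flap looks the same as when it was shut at the start (left panel), and the stem passes through its notch at (590,400). The carrier travelled 158.5 mm, against 158.3 mm needed to be home.

```bash
python3 -c "
from workcell import job_done
print(job_done())"
```

```text
the job is handed in; nothing more can be done
None
```

The slide frame is seated in the carrier with its wide lug toward the scanner; the carrier is home against the stop, the flap is shut with only the handle out, and the job was handed in at about 17 s of the 48 s.

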